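Brighten the touch lamp and hold its save button

ROBOT

A 7-joint arm with a two-finger parallel gripper is mounted at the origin on the work surface. World frame = base frame: x ahead of the robot, y to its left, z up, the work surface at z = 0. Lengths are in m, angles in degrees, forces in N, time in s.
With the tool pointing down it reaches from about 0.35 to 0.9 m from the base axis. Payload 8.1 kg.
Tool frame: the origin (TCP) lies between the finger pads; the fingertips stand arm.tip_reach ahead of it and the grasp point (between the pads) lies 5 mm behind it (arm.tip_reach is the distance from the TCP to the fingertips, in m); z points along the fingers, y is the line along which they close (so a half turn about z gives the same grasp; the last joint's range is limited). The gripper opens to 85 mm and grips with 20 to 120 N. Pads are 22 mm wide; open, the fingers measure 114 mm over their backs; the gripper's body (76 mm by 85 mm) begins 54 mm behind the grasp point. The pads swing forward as they close: fully open they stand 13 mm farther back than shut.
Start: joints at [68.721, 24.895, 1.432, 90.138, -0.665, 64.973, -4.303], TCP at [0.166, -0.603, 0.245] pointing down, gripper open.
Joint ranges: [-149.89, 149.89], [-25.12, 119.58], [-72.63, 75.52], [4.76, 147.25], [-75.54, 255.54], [6.69, 114.76], [-157.13, 157.13]. Speed limits (degrees/s): [127.2, 127.2, 172.46, 172.46, 180, 180, 180].

INTERFACE

Orientations are given as [roll, pitch, yaw] about the fixed x, y, z axes, in that order (R = Rz(yaw) Ry(pitch) Rx(roll)).
In Python, from cell import telemetry, optics, arm, nets gives the robot as it stands.
- The arm moves only by the tool jog_arm, never from a script. Its argument "moves" is a list of rows, each a list of 7 numbers: the finger opening in mm, from 0 to 85.4, then the shift along the tool's x, y, z each as a share of 0.2 m, from -1 to 1, then the turn, a rotation vector about the tool's x, y, z each as a share of 180 degrees, from -1 to 1. In form: [[hand, dx, dy, dz, rx, ry, rz], ...]. A call has 1 to 20 rows; each row is the pose to reach, as a shift and turn from the pose commanded when the call began, along the tool's axes at that moment, turning the shorter way round; what a row does not reach only later rows make up. A row lasts 1/10 s, in which the tool goes at most 50 mm and 8.59 degrees, less where a joint would pass 70% of its speed; a pose out of reach is approached as far as the arm can. A call with a number of a shift or a turn outside -1 to 1 is refused whole. A call with a gripper value outside its range is refused whole. The fingers move at their own pace and stop on an object; "squeeze" is the grip in N (left out, the last holds). Time passes only in rows, so rows that repeat a pose let the fingers close. It gives the time, the measured TCP pose, the force, the opening and the grip force at its end, in the units of the state.
- telemetry.sense(): the state, without advancing time (a new reading comes with each control period).
- optics.snapshot(name): name is "side" or "top" or "wrist"; returns the picture (480x640x3 uint8, red, green, blue); there is no depth.
- optics.camera_info(name): a dict with "vertical_fov" (degrees; the focal length in pixels is half the picture's height over the tangent of half this angle, whatever the lens; pixels are square), "cx", "cy" (the principal point, pixels), "k1" (the pictures are not rectified: a ray, as slopes to the right and down, at radius r is drawn at 1 + k1 r^2 times it, then the intrinsics apply), "T" (4x4, takes a point from camera to world coordinates). Camera axes: x right, y down, z forward; pixel columns grow to the right and rows downward; lengths in m; the calibration is good to about 2 mm. A picture is of the moment at which its call begins: read the wrist's pose just before it. camera_info takes no time and is no camera call; for the wrist camera it gives the pose at the moment of the call.
- arm.sign_off(): hands the job in; it is judged then, once.
Trained networks look in the newest picture that a camera, given by its name, has taken for a name from the list of things; names that differ only in an ending like _2 or _b are one class to them, and where a whole thing is asked for, a point or a joint stands for the part that bears it (a point fixed in the world has none). Each returns a list of dicts, best first, with "conf" (0 to 1); they miss things now and then, are a little off and sometimes report something else, mostly with a low value. They report only what shows in the picture. A call takes as long as a camera call.
- nets.boxes_of(camera, query): "at" ([x, y, z] in m, in world coordinates, good to about 4 mm: the middle of the surface that is visible of it).
The state is a dict: "time": time; "q": joint angles; "dq": joint speeds; "joint_torque": joint torques, N m; "eef_pos": TCP position; "tool_rot": TCP orientation; "wrist_force": force on the tool from outside, world axes, zero at the start; "moment": the same for the moment, N m; "width": finger opening in m; "gripper_force": force on a finger pad.
Only numpy, scipy, OpenCV 4.12 (cv2) and the standard library are available. Lean on these libraries where they do the work, as an engineer would, in place of code of your own. Each camera call takes 0.05 s, during which the arm holds its last target. There are 200 camera calls.

TASK

Turn the desk lamp up to full by running the middle of your fingertips along the curved row of marks on its base, following the curve from the small red mark to the largest one, barely touching or just above the band all the way. Then press the blue button down to save the setting, and finish while still holding it fully down with the fingertips. Be gentle, and do not lift or shift the lamp or anything around it.

Things in the scene. Friction and masses are not known exactly. Their poses are not given: they have to be found in the camera images.
- lamp: Loose chrome desk lamp, about 2.6 kg. Base: flat slab 200 (x) by 230 (y) by 18 mm; origin at the centre of its underside, z up. On top: a curved black touch band with seven round marks, and a blue push button. A chrome post 16 mm thick stands at x +78, y +85 mm and carries a slim light bar at 345 mm height that reaches outwards to about x +195, y +255 mm.
- mark1 (a point): Dim end of the black touch band: the red mark, 8 mm across, the smallest, 19 mm above the shelf, at the lamp's -y end. Site at its centre. The marks lie 28 mm apart on a flat arc of 110 mm radius bulging to the lamp's -x. The band feels the middle of the fingertips (fingers pointing down) touching or up to 20 mm above it, within 10 mm of each mark sideways.
- mark2 (a point): Mark 2 of the arc, yellow, 10 mm across, centre of its face.
- mark3 (a point): Mark 3 of the arc, yellow, 13 mm across, centre of its face.
- mark4 (a point): Mark 4 of the arc, yellow, 15 mm across, centre of its face.
- mark5 (a point): Mark 5 of the arc, yellow, 18 mm across, centre of its face.
- mark6 (a point): Mark 6 of the arc, yellow, 20 mm across, centre of its face.
- mark7 (a point): Mark 7 of the arc, yellow, 22 mm across, centre of its face (the largest: the bright end, at the lamp's +y end).
- save_button (a joint): Travel of the blue push button, m: 0 up, 0.008 fully down; pressed downward against a spring that takes about 2 N to start and 6 N fully down. It springs back when let go. It counts as down beyond 0.005.
- save_button_top (a point): Centre of the top face of the blue button, 32 mm across, 42 mm above the shelf when up. It stands 12 mm out of a round black housing (48 mm across) in the middle of the lamp base (lamp x +15, y 0); nothing taller stands within 75 mm of it.
- seal_a: White porcelain seal standing on the lamp's base near its rear -y corner, 24 by 24 mm, 59 mm tall. Loose; leave alone. Origin at the centre of its underside.
- seal_b: White porcelain seal standing on the shelf beside the lamp's -y edge, 24 by 24 mm, 59 mm tall. Loose; leave alone. Origin at the centre of its underside.
- jar: Lidded grey stoneware jar, 94 mm across, 99 mm tall, behind the lamp. Leave alone. Origin at the centre of its underside.
- roller_box: Closed bamboo brush roller box, 250 (x) by 74 by 48 mm tall. Leave alone. Origin at the centre of its underside.
- stand: Black stone seal stand, 60 by 110 mm, 47 mm tall, behind the lamp. Leave alone. Origin at the centre of its underside.
- paste_tin: Round white and red seal-paste tin, 66 mm across, 30 mm tall, behind the lamp. Leave alone. Origin at the centre of its underside.
- pebble: Grey pebble paperweight, 72 mm across, 24 mm tall. Leave alone. Origin at the centre of its underside.

How it is judged (in metres and radians):
On the way, in this order (a step that is already met when the one before it is completed fails the run):
1. fingertips close over or lightly on mark 1 (horizontal distance between the grasp point and mark1 below 0.0125 m and z of the grasp point in the frame of mark1 below 0.044 m), for 0.04 s.
2. fingertips close over or lightly on mark 2 (horizontal distance between the grasp point and mark2 below 0.0125 m and z of the grasp point in the frame of mark2 below 0.044 m), for 0.04 s.
3. fingertips close over or lightly on mark 3 (horizontal distance between the grasp point and mark3 below 0.0125 m and z of the grasp point in the frame of mark3 below 0.044 m), for 0.04 s.
4. fingertips close over or lightly on mark 4 (horizontal distance between the grasp point and mark4 below 0.0125 m and z of the grasp point in the frame of mark4 below 0.044 m), for 0.04 s.
5. fingertips close over or lightly on mark 5 (horizontal distance between the grasp point and mark5 below 0.0125 m and z of the grasp point in the frame of mark5 below 0.044 m), for 0.04 s.
6. fingertips close over or lightly on mark 6 (horizontal distance between the grasp point and mark6 below 0.0125 m and z of the grasp point in the frame of mark6 below 0.044 m), for 0.04 s.
7. fingertips close over or lightly on mark 7 (horizontal distance between the grasp point and mark7 below 0.0125 m and z of the grasp point in the frame of mark7 below 0.044 m), for 0.04 s.
At the end, for the whole second after the job is handed in: All seven marks passed in order (grasp point within 12.5 mm sideways, tips within about 25 mm above); the fingers hold the blue button over 5 of its 8 mm down with 1 to 30 N; the lamp is flat, and it and every bystander are within 20 mm of where they started (value of joint save_button above 0.005 m and contact force between the fingers and save_button between 1 and 30 N and distance of each of lamp, seal_a, seal_b, jar, roller_box, stand, paste_tin, pebble from where it was at the start of the episode below 0.02 m and angle between lamp's own z axis and vertical below 0.03 rad); the arm keeps its last pose, push and grip.
It fails at once if the lamp was shifted by more than 20 mm (distance of lamp from where it was at the start of the episode above 0.02 m).
It fails at once if the lamp was lifted or tipped (height (world z) of lamp above 0.01 m or angle between lamp's own z axis and vertical above 0.06 rad).
It fails at once if the fingers pressed the lamp or its button harder than 30 N (contact force between the fingers and lamp above 30 N or contact force between the fingers and save_button above 30 N).
It fails at once if a bystander was lifted or moved by more than 20 mm (distance of any of seal_a, seal_b, jar, roller_box, stand, paste_tin, pebble from where it was at the start of the episode above 0.02 m).
It also fails if it takes over 42 s, if anything falls off the work surface, if the arm or the gripper's body presses on something with over 40 N, if the wrist force passes 120 N, or if a joint passes its speed limit or range.

## Working session

There is one attempt and no reset: what is moved stays moved. The work goes in short steps, Python scripts to look and compute and a tool call to move; the robot and the scene stay as the last step left them, time stands still between calls to the robot, and variables do not carry over. Pictures are saved under pics/ and viewed, at most 10 in all, crops included, and the job is handed in when it is done.

Besides the shell and the picture viewer there is one more tool, called after ">>>" by a JSON object that holds its "op" and its "data". jog_arm: Moves the arm, as the interface text tells. Shift numbers are shares of 0.2 m and turn numbers shares of 180 degrees, none past 1 either way. Its arguments: {"type":"object","properties":{"moves":{"type":"array","items":{"type":"array","items":{"type":"number"}}},"squeeze":{"type":"number"}},"required":["moves"]}

```bash
mkdir -p pics; cat > h.py <<'E'
import numpy as np, cv2
from cell import telemetry, optics, arm, nets
def cam(n):
    i=optics.camera_info(n); f=240/np.tan(np.radians(i["vertical_fov"])/2)
    return i,f
def snap(n,fn):
    p=optics.snapshot(n); cv2.imwrite('pics/'+fn,p[:,:,::-1]); return p
def ray(i,f,u,v):
    K=np.array([[f,0,i['cx']],[0,f,i['cy']],[0,0,1.]])
    x=cv2.undistortPoints(np.array([[[u,v]]],float),K,np.array([i['k1'],0,0,0.]))
    # note: model is distorted = und*(1+k1 r^2), as in OpenCV
    T=np.array(i['T']); d=T[:3,:3]@np.array([x[0,0,0],x[0,0,1],1]); return T[:3,3],d
def onz(i,f,u,v,z):
    o,d=ray(i,f,u,v); return o+d*(z-o[2])/d[2]
E
python3 - <<'E'
from h import *
s=telemetry.sense();print(s['time'],s['eef_pos'],s['tool_rot'],s['width'],arm.tip_reach)
for n in('top','side'):
    snap(n,n+'1.png')
    print(n,np.round(np.array(optics.camera_info(n)['T'])[:3],2).tolist())
    for q in('mark1','mark4','mark7','save_button_top','lamp','seal_a','jar','pebble'):
        try: print(q,[(np.round(d['at'],3).tolist(),round(d['conf'],2)) for d in nets.boxes_of(n,q)][:4])
        except Exception as e: print(q,e)
E
```

```text
0.0 [ 0.16578757 -0.60209389  0.24451488] [-1.79908773e+02  8.53816233e-03  1.53973308e+01] 0.08532147065704841 0.014
top [[-0.01, -0.99, 0.15, 0.46], [-1.0, 0.01, -0.01, -0.05], [0.01, -0.15, -0.99, 1.04]]
mark1 [([0.576, 0.161, 0.018], 0.97)]
mark4 [([0.576, 0.161, 0.018], 0.97)]
mark7 [([0.576, 0.161, 0.018], 0.97)]
save_button_top [([0.553, 0.114, 0.043], 0.42)]
lamp [([0.574, 0.156, 0.014], 0.91)]
seal_a [([0.591, 0.021, 0.068], 0.49)]
jar [([0.745, -0.002, 0.082], 0.61)]
pebble [([0.447, 0.36, 0.021], 0.93), ([0.578, 0.16, 0.017], 0.23)]
side [[-0.84, -0.42, 0.34, 0.27], [-0.54, 0.63, -0.55, 0.49], [0.02, -0.65, -0.76, 0.75]]
mark1 [([0.584, 0.186, 0.019], 0.77)]
mark4 [([0.584, 0.186, 0.019], 0.77)]
mark7 [([0.584, 0.186, 0.019], 0.77)]
save_button_top [([0.552, 0.116, 0.04], 0.77)]
lamp [([0.585, 0.185, 0.016], 0.24)]
seal_a [([0.593, 0.028, 0.058], 0.8), ([0.542, -0.046, 0.034], 0.56)]
jar [([0.736, 0.022, 0.075], 0.64)]
pebble [([0.443, 0.363, 0.021], 0.72), ([0.583, 0.183, 0.018], 0.68), ([0.554, 0.114, 0.041], 0.17)]
```

View pics/top1.png

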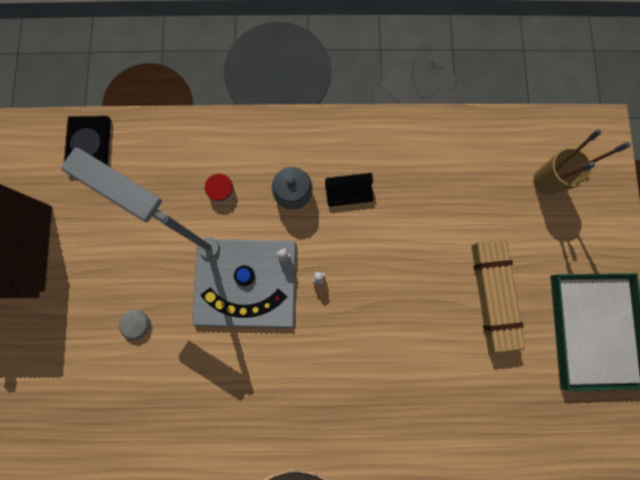

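View pics/side1.png

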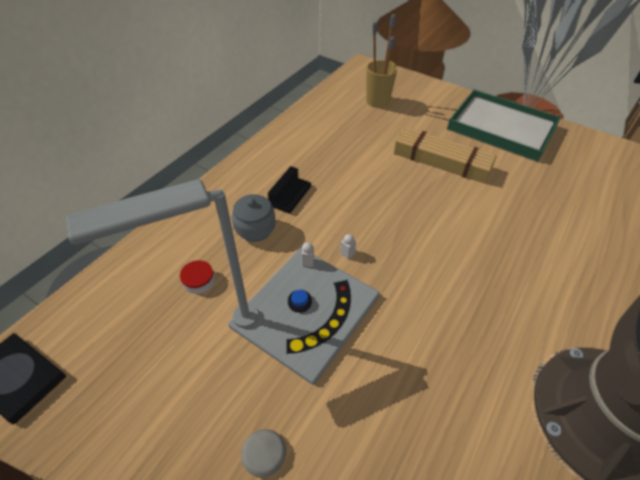

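The top view shows the lamp with its marks from red (278,297) to the largest (210,297), and the button at (244,275). seal_a is at (283,254) and seal_b at (319,277). The side view agrees, with the marks running from (343,289) to (297,346) and the button at (299,298). Next I segment the marks and fit the arc.

```bash
cat > fit.py <<'E'
from h import *
from scipy.optimize import least_squares
# lamp model: marks on an arc r=0.11 bulging -x, chord 28 mm
def blobs(p,box):
    x0,y0,x1,y1=box
    c=cv2.cvtColor(p,cv2.COLOR_RGB2HSV); m=np.zeros(c.shape[:2],np.uint8); m[y0:y1,x0:x1]=1
    H,S,V=c[...,0],c[...,1],c[...,2]
    out={}
    for k,mm in dict(y=(H>18)&(H<35)&(S>150)&(V>70),r=((H<8)|(H>172))&(S>120)&(V>50),b=(H>100)&(H<130)&(S>150)&(V>50)).items():
        n,_,st,ce=cv2.connectedComponentsWithStats((mm&(m>0)).astype(np.uint8))
        out[k]=[(ce[j].round(1).tolist(),int(st[j,4])) for j in range(1,n) if st[j,4]>3]
    return out
E
python3 - <<'E'
from fit import *
for n,box in(('top',(195,245,298,325)),('side',(235,255,380,375))):
    p=cv2.imread(f'pics/{n}1.png')[:,:,::-1].copy(); i,f=cam(n)
    for k,l in blobs(p,box).items():
        for c,a in l: print(n,k,c,a,onz(i,f,*c,0.042 if k=='b' else 0.019).round(4))
E
```

```text
top y [209.9, 296.7] 93 [0.5071 0.189  0.019 ]
top y [218.9, 304.3] 70 [0.4898 0.1682 0.019 ]
top y [266.6, 305.0] 25 [0.487 0.06  0.019]
top y [231.0, 308.8] 53 [0.4794 0.1405 0.019 ]
top y [242.6, 310.7] 48 [0.4748 0.1142 0.019 ]
top y [255.1, 309.4] 36 [0.4774 0.086  0.019 ]
top r [276.8, 297.6] 16 [0.5035 0.0369 0.019 ]
top b [242.8, 274.6] 176 [0.5546 0.1112 0.042 ]
side y [342.9, 299.6] 37 [0.4877 0.0608 0.019 ]
side y [340.3, 311.8] 52 [0.4775 0.0871 0.019 ]
side y [333.7, 323.0] 74 [0.475  0.1147 0.019 ]
side y [323.9, 332.6] 89 [0.4794 0.1417 0.019 ]
side y [310.6, 340.8] 113 [0.4904 0.169  0.019 ]
side y [296.3, 344.9] 146 [0.5073 0.19   0.019 ]
side r [342.5, 288.0] 26 [0.5026 0.038  0.019 ]
side b [299.3, 298.0] 234 [0.5514 0.117  0.042 ]
```

>>> {"op": "jog_arm", "data": {"moves": [[0,0.825,-0.88,0,0,0,0],[0,0.825,-0.88,0,0,0,0],[0,0.825,-0.88,0,0,0,0],[0,0.825,-0.88,0,0,0,0],[0,0.825,-0.88,0,0,0,0],[0,0.825,-0.88,0,0,0,0],[0,0.825,-0.88,0,0,0,0]], "squeeze": 20}}

```text
time: 1.6
eef_pos: [0.2788, -0.3888, 0.2457]
tool_rot: [179.9, -0.0, 15.5]
wrist_force: [-0.4, 0.0, 0.8]
width: -0.0
gripper_force: 0.0
```

>>> {"op": "jog_arm", "data": {"moves": [[0,0.825,-0.88,0,0,0,0],[0,0.825,-0.88,0,0,0,0],[0,0.825,-0.88,0,0,0,0],[0,0.825,-0.88,0,0,0,0],[0,0.825,-0.88,0,0,0,0],[0,0.825,-0.88,0,0,0,0],[0,0.825,-0.88,0,0,0,0]]}}

```text
time: 2.3
eef_pos: [0.3909, -0.1765, 0.2453]
tool_rot: [180.0, 0.0, 15.4]
wrist_force: [-0.4, -0.7, -0.8]
width: -0.0003
gripper_force: 0.0
```

>>> {"op": "jog_arm", "data": {"moves": [[0,0.7,-0.75,0,0,0,0],[0,0.7,-0.75,0,0,0,0],[0,0.7,-0.75,0,0,0,0],[0,0.7,-0.75,0,0,0,0],[0,0.7,-0.75,0,0,0,0],[0,0.7,-0.75,0,0,0,0],[0,0.7,-0.75,0,0,0,0]]}}

```text
time: 3.0
eef_pos: [0.4855, 0.0033, 0.2449]
tool_rot: [180.0, 0.1, 15.2]
wrist_force: [0.1, -0.7, 0.0]
width: -0.0007
gripper_force: 0.0
```

Next I take one wrist look to check the marks and the button, and re-read tip_reach with the fingers shut.

```bash
python3 - <<'E'
from fit import *
s=telemetry.sense();print(s['eef_pos'],s['tool_rot'],arm.tip_reach)
i,f=cam('wrist'); p=snap('wrist','w1.png')
for k,l in blobs(p,(0,0,640,480)).items():
    for c,a in l:
        if a>60: print(k,c,a,onz(i,f,*c,0.042 if k=='b' else 0.019).round(4))
E
```

```text
[0.48550578 0.00328473 0.24487227] [1.79953372e+02 7.95292128e-02 1.51902486e+01] 0.014
y [115.5, 117.9] 673 [0.5072 0.1888 0.019 ]
y [138.7, 145.0] 488 [0.4897 0.1673 0.019 ]
y [167.2, 165.1] 371 [0.4789 0.141  0.019 ]
y [196.9, 178.0] 295 [0.4744 0.1138 0.019 ]
y [228.0, 183.3] 219 [0.477  0.0861 0.019 ]
y [258.7, 180.7] 155 [0.4866 0.0599 0.019 ]
r [287.7, 170.4] 107 [0.5024 0.037  0.019 ]
b [209.7, 85.3] 1545 [0.5547 0.1102 0.042 ]
```

View pics/w1.png

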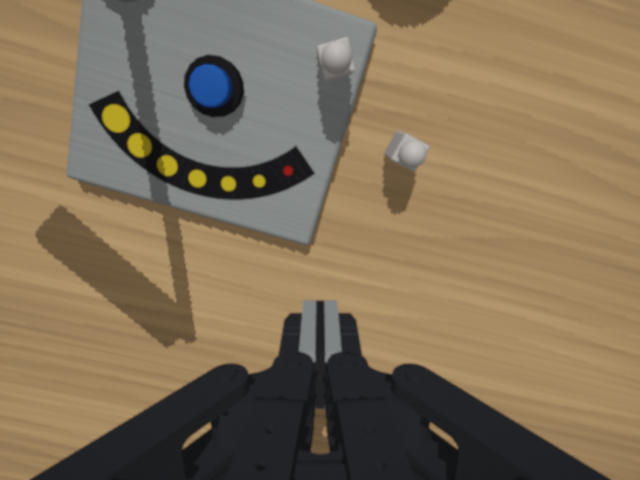

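```bash
python3 - <<'E'
from h import *
from scipy.spatial.transform import Rotation as Ro
s=telemetry.sense();R=Ro.from_euler('xyz',s['tool_rot'],degrees=True)
M=np.array([[.5028,.0373],[.487,.060],[.4773,.0864],[.4747,.1142],[.479,.141],[.490,.168],[.5071,.1892]])
p=np.array(s['eef_pos'])
print('down',(R.inv().apply(np.r_[M[0],.042]-p)/.2).round(3))
for m in M: print((R.inv().apply(np.r_[m-M[0],0])/.2).round(3))
print('btn',(R.inv().apply(np.r_[np.array([.553,.112])-M[6],0])/.2).round(3))
E
```

```text
down [ 0.13  -0.142  1.015]
[0. 0. 0.]
[-0.047 -0.13  -0.   ]
[-0.059 -0.27  -0.   ]
[-0.035 -0.408 -0.   ]
[ 0.021 -0.532 -0.   ]
[ 0.109 -0.647 -0.001]
[ 0.219 -0.727 -0.001]
btn [0.121 0.433 0.   ]
```

>>> {"op": "jog_arm", "data": {"moves": [[0,0.13,-0.142,0,0,0,0],[0,0.13,-0.142,0.2,0,0,0],[0,0.13,-0.142,0.4,0,0,0],[0,0.13,-0.142,0.6,0,0,0],[0,0.13,-0.142,0.75,0,0,0],[0,0.13,-0.142,0.85,0,0,0],[0,0.13,-0.142,0.93,0,0,0],[0,0.13,-0.142,0.97,0,0,0],[0,0.13,-0.142,1.0,0,0,0],[0,0.13,-0.142,1.0,0,0,0],[0,0.13,-0.142,1.0,0,0,0]]}}

```text
time: 4.15
eef_pos: [0.5038, 0.0401, 0.0459]
tool_rot: [180.0, -0.1, 15.4]
wrist_force: [0.9, -0.3, -0.1]
width: -0.0
gripper_force: 0.0
```

>>> {"op": "jog_arm", "data": {"moves": [[0,-0.008,0.012,0.01,0,0,0],[0,-0.031,-0.053,0.01,0,0,0],[0,-0.055,-0.118,0.01,0,0,0],[0,-0.055,-0.118,0.01,0,0,0],[0,-0.061,-0.188,0.01,0,0,0],[0,-0.067,-0.258,0.01,0,0,0],[0,-0.067,-0.258,0.01,0,0,0],[0,-0.055,-0.327,0.01,0,0,0],[0,-0.043,-0.396,0.01,0,0,0],[0,-0.043,-0.396,0.01,0,0,0],[0,-0.043,-0.396,0.01,0,0,0]]}}

```text
time: 5.25
eef_pos: [0.474, 0.115, 0.0433]
tool_rot: [180.0, 0.0, 15.5]
wrist_force: [-0.2, -0.4, 0.3]
width: 0.0002
gripper_force: 0.0
```

>>> {"op": "jog_arm", "data": {"moves": [[0,0.028,-0.062,0,0,0,0],[0,0.056,-0.124,0,0,0,0],[0,0.056,-0.124,0,0,0,0],[0,0.1,-0.182,0,0,0,0],[0,0.144,-0.239,0,0,0,0],[0,0.144,-0.239,0,0,0,0],[0,0.199,-0.279,0,0,0,0],[0,0.254,-0.319,0,0,0,0],[0,0.254,-0.319,0,0,0,0],[0,0.254,-0.319,0,0,0,0],[0,0.254,-0.319,0,0,0,0]]}}

```text
time: 6.35
eef_pos: [0.5057, 0.189, 0.0431]
tool_rot: [180.0, 0.0, 15.4]
wrist_force: [-0.6, 0.5, 0.2]
width: 0.0003
gripper_force: 0.0
```

>>> {"op": "jog_arm", "data": {"moves": [[0,0,0,-0.2,0,0,0],[0,0,0,-0.2,0,0,0],[0,0.06,0.216,-0.2,0,0,0],[0,0.123,0.433,-0.2,0,0,0],[0,0.123,0.433,-0.2,0,0,0],[0,0.123,0.433,-0.15,0,0,0],[0,0.123,0.433,-0.1,0,0,0],[0,0.123,0.433,-0.1,0,0,0],[0,0.123,0.433,-0.1,0,0,0]]}}

```text
time: 7.25
eef_pos: [0.5518, 0.1136, 0.0627]
tool_rot: [-180.0, 0.1, 15.5]
wrist_force: [0.5, -0.2, 0.5]
width: -0.0003
gripper_force: 0.0
```

```bash
python3 - <<'E'
from h import *
snap('top','t2.png');p=snap('side','s2.png');s=telemetry.sense();print(s['eef_pos'],s['wrist_force'])
a=cv2.imread('pics/t2.png')[215:335,160:340];b=cv2.imread('pics/s2.png')[230:390,210:400]
a=cv2.resize(a,(400,300),interpolation=2);b=cv2.resize(b,(400,300),interpolation=2);cv2.imwrite('pics/c2.png',np.hstack([a,b]))
E
```

```text
[0.5525256  0.11342648 0.06333484] [ 0.03465448 -0.63813574  0.45157304]
```

View pics/c2.png

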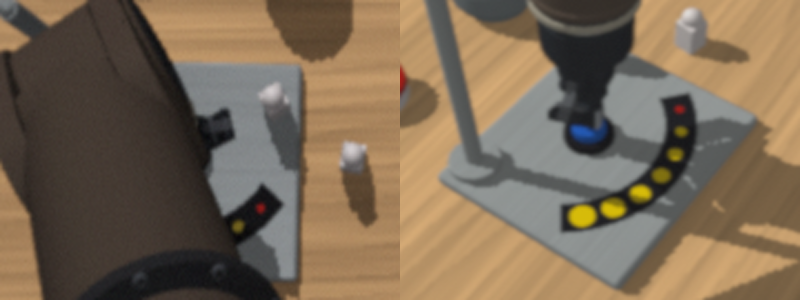

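The side crop shows the shut fingertips right over the blue button, and the seals and lamp look unmoved. I now press in small steps.

>>> {"op": "jog_arm", "data": {"moves": [[0,0,0,0.015,0,0,0],[0,0,0,0.03,0,0,0],[0,0,0,0.04,0,0,0],[0,0,0,0.045,0,0,0],[0,0,0,0.05,0,0,0],[0,0,0,0.055,0,0,0],[0,0,0,0.06,0,0,0],[0,0,0,0.06,0,0,0],[0,0,0,0.06,0,0,0]]}}

```text
time: 8.25
eef_pos: [0.5528, 0.1126, 0.0514]
tool_rot: [-180.0, -0.0, 15.4]
wrist_force: [-0.7, -0.2, 4.1]
width: 0.0002
gripper_force: 2.1
```

>>> {"op": "jog_arm", "data": {"moves": [[0,0,0,0.005,0,0,0],[0,0,0,0.01,0,0,0],[0,0,0,0.014,0,0,0],[0,0,0,0.014,0,0,0],[0,0,0,0.014,0,0,0]]}}

```text
time: 8.75
eef_pos: [0.5528, 0.1126, 0.0485]
tool_rot: [180.0, -0.0, 15.4]
wrist_force: [-1.1, -0.1, 6.2]
width: 0.0001
gripper_force: 2.8
```

>>> {"op": "jog_arm", "data": {"moves": [[0,0,0,0.003,0,0,0],[0,0,0,0.005,0,0,0],[0,0,0,0.005,0,0,0],[0,0,0,0.005,0,0,0],[0,0,0,0.005,0,0,0]]}}

```text
time: 9.25
eef_pos: [0.5528, 0.1126, 0.0481]
tool_rot: [180.0, -0.0, 15.4]
wrist_force: [-3.5, -0.0, 11.0]
width: -0.0001
gripper_force: 6.0
```

```bash
python3 - <<'E'
from h import *
p=optics.snapshot('side');s=telemetry.sense();print(s['eef_pos'],s['wrist_force'])
from fit import blobs
print(blobs(p,(235,255,380,375)))
print(arm.sign_off())
E
```

```text
[0.55286087 0.11268413 0.04808192] [-3.98535516 -0.49330129 12.19422301]
{'y': [([343.2, 299.6], 27), ([340.2, 311.8], 45), ([333.9, 323.0], 62), ([323.8, 332.7], 92), ([310.7, 340.6], 119), ([296.2, 344.9], 147)], 'r': [([342.4, 287.9], 27)], 'b': [([298.7, 303.1], 63)]}
the job is handed in; nothing more can be done
None
```

I ran the fingertips over marks 1 to 7 in order and handed the job in with the blue button held fully down at about 12 N; the last side picture showed the lamp's marks where they started, but sign-off returned no verdict.

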